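# Fit the cup arm to the slotted stand and stand the spice jar in it

### The arm

A 6-joint arm with a two-finger parallel gripper is mounted at the origin on a cart in front of the work surface, level with it; the furniture and walls round the work are solid. World frame = base frame: x ahead of the robot, y to its left, z up, the work surface at z = 0. Lengths are in m, angles in rad, forces in N, time in s.
With the tool pointing down it reaches from about 0.25 to 0.725 m from the base axis. Payload 4 kg.
Tool frame: the origin (TCP) lies midway between the tips of the shut fingers; the grasp point (between the pads) lies 19 mm behind it; z points along the fingers, y is the line along which they close (so a half turn about z gives the same grasp; the last joint's range is limited). The gripper opens to 85 mm and grips with 20 to 120 N. Pads are 22 mm wide; open, the fingers measure 114 mm over their backs; the gripper's body (76 mm by 85 mm) begins 54 mm behind the grasp point. The pads swing forward as they close: fully open they stand 13 mm farther back than shut.
Start: joints at [-1.316, 0.241, 0.005, 1.335, 0, 1.571], TCP at [0.126, -0.484, 0.207] pointing down, gripper open.
Joint ranges: [-2.72, 2.72], [-1.05, 1.87], [-1.09, 1.28], [-1.99, 2.15], [-1.42, 1.44], [-3.14, 3.14]. Speed limits (rad/s): [2.79, 2.79, 3.14, 3.14, 3.14, 3.14].

### API

Orientations are given as a unit quaternion [x, y, z, w].
In Python, from workcell import bot gives the robot as it stands. The module is installed in compiled form; this text tells all that it offers.
- The arm moves only by the tool drive_tool, never from a script. Its arguments are lists of equal length, an entry for each row: "slide": the shift along the tool's x, y, z scaled (see below), a list of three; "rotation": the turn, a rotation vector about the tool's x, y, z scaled (see below), a list of three. A call has exactly 8 rows; each row is the pose to reach, as a shift and turn from the pose commanded when the call began, along the tool's axes at that moment; what a row does not reach only later rows make up. The controller multiplies each number of a shift by 250 mm and each number of a turn by 0.5 rad. A row lasts 1/8 s, in which the tool goes at most 62.5 mm and 10.7 degrees, less where a joint would pass 70% of its speed; a pose out of reach is approached as far as the arm can. A call with a number of a shift or a turn outside -1 to 1 is refused whole. A call with a gripper value outside its range is refused whole. "gripper" is the opening, from 0 (shut) to 1 (fully open), set as the call begins (left out, the last holds). The fingers move at their own pace and stop on an object; the grip force is fixed at half the most. Time passes only in rows, so rows that repeat a pose let the fingers close, or fill a call up. It gives the time, the measured TCP pose, the force, the opening and the grip force at its end, in the units of the state.
- bot.get_obs(): the state, without advancing time (a new reading comes with each control period).
- bot.camera(name): name is "side" or "top" or "wrist"; returns a dict with "image" (480x640x3 uint8, red, green, blue), "z_map" (480x640 float32, m along the optical axis (not along the pixel's ray), 0 where there is no reading), "camera_matrix" (3x3 intrinsics, pixels), "k1" (the pictures are not rectified: a ray, as slopes to the right and down, at radius r is drawn at 1 + k1 r^2 times it, then the intrinsics apply), "xyz" and "orientation" of the camera in the world. Camera axes: x right, y up, looking along -z (the intrinsics and any distortion apply to the point x, -y, -z); pixel columns grow to the right and rows downward; lengths in m; the calibration is good to about 2 mm. A picture is of the moment at which its call begins.
- bot.job_done(): hands the job in; it is judged then, once.
The state is a dict: "clock": time; "joint_pos": joint angles; "joint_vel": joint speeds; "tau": joint torques, N m; "eef_pos": TCP position; "tool_rot": TCP orientation; "ft_force": force on the tool from outside, world axes, zero at the start; "ft_torque": the same for the moment, N m; "grip_width": finger opening in m; "grasp_force": force on a finger pad.
Only numpy, scipy, OpenCV 4.12 (cv2) and the standard library are available. Lean on these libraries where they do the work, as an engineer would, in place of code of your own. Each camera call takes 0.05 s, during which the arm holds its last target. There are 200 camera calls.

### The job

Put the loose metal cup arm on the slotted stand: hook its two claws into the two upper slots of the post (the pair with the spring catch between them) and press it down until it snaps past the catch and sits fully home. Then stand the glass spice jar with the brown lid upright in the arm's round cup and let go. Do not push or knock over the salt shaker or the green-capped jar standing near it.

Things in the scene. Friction and masses are not known exactly. Their poses are not given: they have to be found in the camera images.
- stand: Fixed slotted stand (sizes in mm): wooden foot 165 x 170 x 12, white steel hollow post 44 wide (y) x 32 deep (x), wooden top board. Origin: on the worktop below the middle of the post's front face; x points into the post, z up; the arm hangs on the -x side. Front wall 4 thick with three slots on its middle line, each 15 wide x 32 high, lower edges at z = 58, 120, 182: use the two upper ones.
- board_edge (a point): Lower front edge of the top board (14 thick, 190 wide): 285 above the worktop, 70 mm in front (-x) of the post's face. It blocks a hand pointing straight down from holding the arm's bar at the post: lean the hand 25 to 45 degrees, fingers pointing down and forward to the post, from the moment you pick the arm up. Axes as stand.
- stand_catch (a point): Middle of the spring roller catch (radius 9, 26 wide) between the two upper slots, 167 above the worktop, on the post's face; it stands 5 mm out and can be pushed in. About 15 mm above home the arm's rib meets it; the arm's weight does not pass it, a straight downward push of 6 to 15 N near the post does, and the arm then snaps down.
- stand_home (a point): Point on the post's front face, 100 above the worktop, axes as stand. With the arm fully home cup_arm coincides with it in position and axes (up to 2 mm out in -x and a droop or rise of up to 2.5 degrees at the cup are normal play) and the claw necks rest on the lower edges of the slots.
- cup_arm: Loose aluminium L-shaped arm, 201 long, 104 high, about 0.28 kg; stands on the worktop the same way up as it is mounted. Origin: at its underside, in the plane that meets the post's face; x points to the claws, z up. Spine 26 wide, x = -24 to -8, 104 high. To mount: hold it 22 above home and 50 or more before the post, slide +x until its shoulders touch the face, then straight down.
- claw_low (a point): Underside of the lower claw's neck, at x = 0, z = 20 in the arm's frame; the upper claw is alike at z = 82. Claws: steel, 9 wide, reaching 13 in +x from the face plane; neck 8 high, with a tooth at x = 6 to 13 hanging 19 below the neck's underside. Axes as cup_arm.
- grip_bar (a point): Middle of the arm's straight bar, the part to grip: x = -70, z = 26 in the arm's frame. The bar is 20 wide (y), 26 high (z = 13 to 39), free between x = -110 and -26. Axes as cup_arm.
- cup_floor (a point): Centre of the inner floor of the arm's round cup: x = -150, z = 8 in the arm's frame. Inner radius 34, outer 38; the rim is 16 above the floor. Axes as cup_arm.
- spice_jar: Loose glass spice jar with a brown wooden lid, 96 high, body 46 in diameter (z = 0 to 73), lid 48 (z = 73 to 96), 0.14 kg, standing upright on the worktop. Origin: centre of its underside, z up.
- salt_shaker: Bystander: small glass shaker with a grey domed top, 44 in diameter, 90 high, loose, upright. Origin: centre of its underside.
- green_cap_jar: Bystander: spice jar with a green cap, 46 in diameter, 106 high, loose, upright. Origin: centre of its underside.

How it is judged:
By the outcome, as a careful person would: the job done as asked, in the order asked, and still so for the second after the job is handed in, with the robot touching nothing.
It also fails if it takes over 67 s, if anything falls off the work surface, if the arm or the gripper's body presses on something with over 40 N, if the wrist force passes 120 N, or if a joint passes its speed limit or range.

## Working session

There is one attempt and no reset: what is moved stays moved. The work goes in short steps, Python scripts to look and compute and a tool call to move; the robot and the scene stay as the last step left them, time stands still between calls to the robot, and variables do not carry over. Pictures are saved under pics/ and viewed, at most 12 in all, crops included, and the job is handed in when it is done.

Besides the shell and the picture viewer there is one more tool, called after "Request:" by a JSON object that holds its "api" and its "payload", one argument or row to a line. drive_tool: Moves the arm, as the interface text tells. Shifts and turns lie within -1 to 1; 1 stands for 250 mm of shift or 0.5 rad of turn. Its arguments: {"type":"object","properties":{"slide":{"type":"array","items":{"type":"array","items":{"type":"number"}}},"rotation":{"type":"array","items":{"type":"array","items":{"type":"number"}}},"gripper":{"type":"number"}},"required":["slide","rotation"]}

```bash
mkdir -p pics; cat > h.py <<'E'
import numpy as np, cv2
from workcell import bot
from scipy.spatial.transform import Rotation as R
def snap(n):
    c=bot.camera(n); np.savez(f'{n}.npz',**c); return c
def cloud(c):
    K=np.array(c['camera_matrix']);k=float(c['k1'])
    v,u=np.mgrid[0:480,0:640]
    a=(u-K[0,2])/K[0,0]; b=(v-K[1,2])/K[1,1]
    rd=np.hypot(a,b); r=rd.copy()
    for _ in range(20): r=rd/(1+k*r*r)
    s=np.where(rd>0,r/np.maximum(rd,1e-9),1); a=a*s;b=b*s
    z=c['z_map']; P=np.stack([a*z,-b*z,-z],-1)
    W=R.from_quat(c['orientation']).apply(P.reshape(-1,3)).reshape(480,640,3)+c['xyz']
    W[z==0]=np.nan
    return W
def save(c,n,crop=None,f=1):
    im=c['image'][...,::-1]
    if crop: x0,y0,x1,y1=crop; im=im[y0:y1,x0:x1]
    cv2.imwrite(f'pics/{n}.png',cv2.resize(im,None,fx=f,fy=f,interpolation=cv2.INTER_CUBIC))
E
python3 - <<'E'
from h import *
o=bot.get_obs(); print({k:np.round(v,3) for k,v in o.items()})
a=[]
for n in ['top','side']:
    c=snap(n); print(n,c['xyz'],c['orientation'],c['k1']); save(c,n+'0')
E
```

```text
{'clock': np.float64(0.0), 'joint_pos': array([-1.316,  0.241,  0.004,  1.335, -0.   ,  1.571]), 'joint_vel': array([-0.001,  0.001,  0.001,  0.   , -0.   ,  0.002]), 'tau': array([ 0.0000e+00, -3.7232e+01,  2.5241e+01,  1.7000e-02,  0.0000e+00,
       -0.0000e+00]), 'eef_pos': array([ 0.126, -0.483,  0.206]), 'tool_rot': array([ 0.992,  0.127, -0.   , -0.001]), 'ft_force': array([ 0.075, -0.415,  1.168]), 'ft_torque': array([ 0.046, -0.031,  0.017]), 'grasp_force': np.float64(0.0), 'grip_width': np.float64(0.085)}
top [ 0.48611923 -0.03851857  1.30548665] [-0.04003862  0.02965998  0.71191701 -0.70049366] -0.07126191890823468
side [0.09210485 0.50481148 0.80036859] [-0.15180294  0.39622161  0.84162766 -0.33410655] -0.05470886190492047
```

View pics/top0.png

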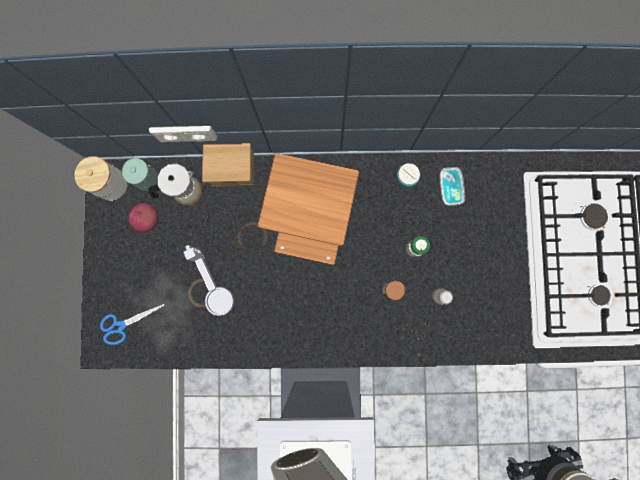

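View pics/side0.png

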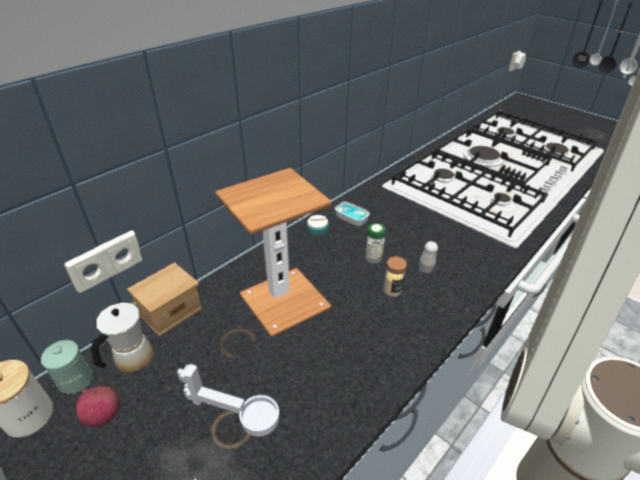

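The top view shows the stand's board at about (309,200), its foot front edge at (277,253)–(334,263), the arm's cup at (219,301) and its spine at (193,254). The brown jar is at (395,290), the shaker at (443,297) and the green jar at (420,246). The side view shows the post's front face at about (277,260).

```bash
python3 - <<'E'
from h import *
C={n:dict(np.load(n+'.npz')) for n in ['top','side']}
W={n:cloud(C[n]) for n in C}
t=W['top']
def pr(n,u,v): print(n,u,v,np.round(W[n][v,u],4))
for p in [(219,301),(193,254),(207,276),(395,290),(443,297),(420,246),(277,253),(334,263),(309,200),(100,300),(400,340)]: pr('top',*p)
# board top corners, foot pts; jar clusters by height
def near(xy,r,z0,z1,n):
    w=W[n]; m=(np.hypot(w[...,0]-xy[0],w[...,1]-xy[1])<r)&(w[...,2]>z0)&(w[...,2]<z1); return w[m]
for nm,p in [('brown',(395,290)),('salt',(443,297)),('green',(420,246))]:
    c=t[p[1],p[0],:2]
    q=near(c,.05,.06,.2,'top'); 
    cc,r=cv2.minEnclosingCircle(q[q[:,2]>q[:,2].max()-.012][:,:2].astype(np.float32)); print(nm,len(q),np.round(cc,4),r,q[:,2].max())
# arm
c=t[280,207,:2]
for n in W:
    q=near(c,.16,.005,.13,n); print(n,len(q),'zmax',q[:,2].max())
    rim=q[(q[:,2]>.018)&(np.hypot(*(q[:,:2]-t[301,219,:2]).T)<.045)]
    cc,r=cv2.minEnclosingCircle(rim[:,:2].astype(np.float32)); print('cup',np.round(cc,4),r,np.percentile(rim[:,2],[5,50,95]))
    cc=np.array(cc)
    bar=q[(q[:,2]>.034)&(q[:,2]<.043)&(np.hypot(*(q[:,:2]-cc).T)>.045)]
    vx,vy,x0,y0=cv2.fitLine(bar[:,:2].astype(np.float32),cv2.DIST_HUBER,0,.01,.01).ravel(); print('bar',len(bar),x0,y0,np.degrees(np.arctan2(vy,vx)))
    sp=q[q[:,2]>.09]; print('spine',len(sp),sp[:,:2].mean(0),sp.min(0),sp.max(0))
# board
w=t; m=(w[...,2]>.285)&(w[...,2]<.315)&(abs(w[...,0]-t[200,309,0])<.2)&(abs(w[...,1]-t[200,309,1])<.2)
q=w[m]; print('board',q[:,2].mean(),cv2.minAreaRect(q[:,:2].astype(np.float32)))
# post in side view
s=W['side']; bc=q[:,:2].mean(0)
m=(s[...,2]>.04)&(s[...,2]<.27)&(np.hypot(s[...,0]-bc[0],s[...,1]-bc[1])<.12)
q=s[m]; print('post',len(q))
np.save('post.npy',q)
# foot
for n in W:
    w=W[n]; m=(w[...,2]>.008)&(w[...,2]<.017)&(np.hypot(w[...,0]-bc[0],w[...,1]-bc[1])<.14)
    if m.sum()>50: print('foot',n,m.sum(),w[m][:,2].mean(),cv2.minAreaRect(w[m][:,:2].astype(np.float32)))
save(C['side'],'sidepost',(210,160,340,340),4) if 0 else save(C['side'],'sidepost',(230,205,330,335),4)
E
```

```text
top 219 301 [0.4763 0.2595 0.0123]
top 193 254 [0.5987 0.3067 0.1044]
top 207 276 [0.5442 0.286  0.0405]
top 395 290 [ 0.4982 -0.2119  0.0969]
top 443 297 [ 0.4781 -0.3363  0.0896]
top 420 246 [ 0.6094 -0.2783  0.1052]
top 277 253 [0.6073 0.0996 0.0008]
top 334 263 [ 0.577  -0.0587 -0.0031]
top 309 200 [ 0.694  -0.0023  0.2995]
top 100 300 [ 0.4823  0.6039 -0.0014]
top 400 340 [ 0.3621 -0.236  -0.0018]
brown 295 [ 0.4976 -0.2116] 0.02442723885178566 0.10196916326339855
salt 157 [ 0.4786 -0.345 ] 0.01688649319112301 0.09340743235313465
green 311 [ 0.6137 -0.2793] 0.023495737463235855 0.11090965081527626
top 1344 zmax 0.10940583110433222
cup [0.4799 0.2587] 0.04181954637169838 [0.01924952 0.02422243 0.04005212]
bar 214 0.5570791 0.2960934 24.32634
spine 106 [0.60079783 0.31712209] [0.58582158 0.30234169 0.09000996] [0.62131109 0.33224271 0.10940583]
side 2636 zmax 0.1076029189796206
cup [0.4791 0.261 ] 0.04182261973619461 [0.01895823 0.02484027 0.04076215]
bar 425 0.5646893 0.30308798 29.227608
spine 192 [0.59893142 0.31954328] [0.58536642 0.30278511 0.09002281] [0.62245177 0.33360201 0.10760292]
board 0.29901959366777486 ((0.7444237470626831, -0.0021103471517562866), (0.3990640938282013, 0.29904577136039734), 89.99120330810547)
post 1394
foot top 1029 0.012227068801017392 ((0.6183455586433411, 0.018696650862693787), (0.16676287353038788, 0.055695850402116776), 76.20527648925781)
foot side 2811 0.013036346135412163 ((0.6726944446563721, 0.007443152368068695), (0.17001654207706451, 0.16676655411720276), 76.81683349609375)
```

View pics/sidepost.png

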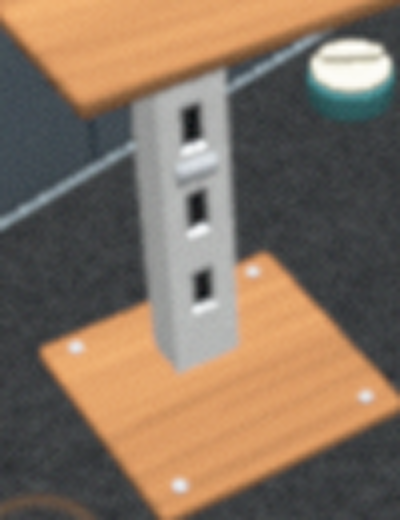

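```bash
python3 - <<'E'
from h import *
from scipy.optimize import least_squares
q=np.load('post.npy'); 
yaw=np.radians(-13.2)
def loc(q,y): c,s=np.cos(y),np.sin(y); return np.c_[q[:,0]*c+q[:,1]*s,-q[:,0]*s+q[:,1]*c]
q=q[(q[:,2]>.05)&(q[:,2]<.26)]
l=loc(q,yaw); print(np.percentile(l,[1,5,25,50,75,95,99],axis=0).round(4).T)
# two-plane fit: dist to box corner (front face x=a, left face y=b)
def res(p):
    l=loc(q,p[0]); dx=l[:,0]-p[1]; dy=l[:,1]-p[2]
    # front face: dx=0, dy in[-.044,0]; left face: dy=0, dx in[0,.032]
    f=np.hypot(dx,np.maximum(0,np.maximum(dy,-.044-dy))); g=np.hypot(dy,np.maximum(0,np.maximum(-dx,dx-.032)))
    return np.minimum(f,g)
best=min((least_squares(res,[np.radians(d),a,l[:,1].max()],loss='soft_l1',f_scale=.003) for d in (-18,-13,-8) for a in np.percentile(l[:,0],[5,30])),key=lambda r:r.cost)
y,a,b=best.x; ctr=np.array([a,b-.022]); c,s=np.cos(y),np.sin(y)
print('yaw',np.degrees(y),'face mid',[c*ctr[0]-s*ctr[1],s*ctr[0]+c*ctr[1]],np.abs(res(best.x)).mean())
# arm: signed 2D model per height band
P=[]
for n in ['top','side']:
    w=cloud(dict(np.load(n+'.npz'))).reshape(-1,3); w=w[(w[:,2]>.008)&(w[:,2]<.12)&(np.hypot(w[:,0]-.55,w[:,1]-.29)<.15)]; P.append(w)
def sdbox(p,lo,hi):
    c=(np.array(lo)+hi)/2;h=(np.array(hi)-lo)/2;d=abs(p-c)-h
    return np.linalg.norm(np.maximum(d,0),axis=1)+np.minimum(d.max(1),0)
def ra(p,w):
    d=w-[p[1],p[2],0]; c,s=np.cos(p[0]),np.sin(p[0])
    m=np.c_[d[:,0]*c+d[:,1]*s,-d[:,0]*s+d[:,1]*c,d[:,2]]
    D=np.min(np.abs([sdbox(m,[-.024,-.013,0],[-.008,.013,.104]),sdbox(m,[-.115,-.01,.013],[-.024,.01,.039]),sdbox(m,[0,-.0045,.082],[.013,.0045,.09])]),0)
    r=np.hypot(m[:,0]+.15,m[:,1]); wall=np.hypot(np.maximum(0,abs(r-.036)-.002),np.maximum(0,m[:,2]-.024)); fl=np.hypot(np.maximum(0,r-.034),m[:,2]-.008)
    return np.minimum(D,np.minimum(wall,fl))
for w in P+[np.vstack(P)]:
    r=least_squares(ra,[np.radians(26),.615,.325],args=(w,),loss='soft_l1',f_scale=.003); print('arm',len(w),np.degrees(r.x[0]),r.x[1:],ra(r.x,w).mean())
E
```

```text
[[0.6624 0.6645 0.6664 0.6677 0.6784 0.6912 0.6979]
 [0.1383 0.1408 0.1507 0.1673 0.1808 0.1823 0.1829]]
yaw -11.972069473862414 face mid [np.float64(0.6861415412421255), np.float64(0.002923679128438411)] 0.002471889811769386
arm 934 26.2733463343194 [0.61233878 0.32456364] 0.002209036177430124
arm 2408 24.959382081727902 [0.61381399 0.32222775] 0.0015939278356122738
arm 3342 25.224129768979775 [0.61355744 0.32265807] 0.001806032032187417
```

```bash
cat >> h.py <<'E'
def Rtool(yaw,lean):
    y,l=np.radians([yaw,lean]); a=np.array([np.cos(y),np.sin(y),0]); Z=np.array([0,0,1.])
    z=np.sin(l)*a-np.cos(l)*Z; x=np.cos(l)*a+np.sin(l)*Z
    return R.from_matrix(np.c_[x,np.cross(z,x),z])
def inf(yaw,org,p):   # local point -> world
    y=np.radians(yaw); c,s=np.cos(y),np.sin(y)
    return np.array([org[0]+c*p[0]-s*p[1],org[1]+s*p[0]+c*p[1],(org[2] if len(org)>2 else 0)+p[2]])
def plan(tcp,rot,P0=None,R0=None):
    o=bot.get_obs(); P0=o['eef_pos'] if P0 is None else P0; R0=R.from_quat(o['tool_rot']) if R0 is None else R0
    print('t',o['clock'],'slide',np.round(R0.inv().apply(tcp-P0)/.25,3),'rot',np.round((R0.inv()*rot).as_rotvec()/.5,3),'q',np.round(o['joint_pos'],2))
ARM=(25.4,(.6133,.323))
STD=(-12.6,(.686,.003))
GX,GZ,LEAN=-.060,.028,38
def tcp_for_arm(yaw,org,back=0):
    rt=Rtool(yaw,LEAN); g=inf(yaw,org,(GX,0,GZ)); return g+rt.apply([0,0,.019-back]),rt
E
python3 - <<'E'
from h import *
p,r=tcp_for_arm(*ARM,back=.10); print(p,tcp_for_arm(*ARM)[0]); plan(p,r)
E
```

```text
[0.51405183 0.27587351 0.09182887] [0.56966671 0.30228139 0.0130278 ]
t 0.1 slide [ 2.268 -2.546  0.461] rot [ 0.121  1.322 -0.364] q [-1.32  0.24  0.    1.34  0.    1.57]
```

Request:
{"api": "drive_tool", "payload": {
  "slide": [
    [0.11,-0.125,0],
    [0.22,-0.25,0],
    [0.33,-0.375,0],
    [0.44,-0.5,0],
    [0.55,-0.625,0],
    [0.66,-0.75,0],
    [0.77,-0.875,0],
    [0.88,-1,0]
  ],
  "rotation": [
    [0,0,0],
    [0,0,0],
    [0,0,0],
    [0,0,0],
    [0,0,0],
    [0,0,0],
    [0,0,0],
    [0,0,0]
  ],
  "gripper": 1
}}

```text
clock: 1.1
eef_pos: [0.2761, -0.1851, 0.2065]
tool_rot: [0.992, 0.127, -0.0, -0.0]
ft_force: [0.6, -0.9, 0.1]
grip_width: 0.0854
grasp_force: 0.0
```

Request:
{"api": "drive_tool", "payload": {
  "slide": [
    [0.11,-0.125,0],
    [0.22,-0.25,0],
    [0.33,-0.375,0],
    [0.44,-0.5,0],
    [0.55,-0.625,0],
    [0.66,-0.75,0],
    [0.77,-0.875,0],
    [0.88,-1,0]
  ],
  "rotation": [
    [0,0,0],
    [0,0,0],
    [0,0,0],
    [0,0,0],
    [0,0,0],
    [0,0,0],
    [0,0,0],
    [0,0,0]
  ]
}}

```text
clock: 2.1
eef_pos: [0.4259, 0.1122, 0.2063]
tool_rot: [0.992, 0.128, -0.0, 0.0]
ft_force: [0.5, -0.3, 0.3]
grip_width: 0.0855
grasp_force: 0.0
```

Request:
{"api": "drive_tool", "payload": {
  "slide": [
    [0.0,-0.1,0],
    [0.0,-0.2,0],
    [0.0,-0.3,0],
    [0.0,-0.4,0],
    [0.0,-0.45,0],
    [0.0,-0.48,0],
    [0.0,-0.48,0],
    [0,-0.48,0]
  ],
  "rotation": [
    [0.01,0.13,-0.05],
    [0.02,0.25,-0.09],
    [0.03,0.4,-0.13],
    [0.05,0.5,-0.18],
    [0.06,0.65,-0.23],
    [0.07,0.8,-0.27],
    [0.08,0.9,-0.3],
    [0.08,0.9,-0.3]
  ]
}}

```text
clock: 3.1
eef_pos: [0.4073, 0.1983, 0.2058]
tool_rot: [0.951, 0.215, 0.216, -0.057]
ft_force: [-0.2, -0.5, 0.1]
grip_width: 0.0851
grasp_force: 0.0
```

```bash
python3 - <<'E'
from h import *
print(bot.get_obs()['eef_pos'])
p,r=tcp_for_arm(*ARM,back=.10); plan(p,r)
c=snap('wrist'); save(c,'wrist1')
E
```

```text
[0.40731831 0.19831071 0.20577599]
t 3.1 slide [ 0.269 -0.088  0.637] rot [-0.031  0.428 -0.007] q [ 0.44 -0.21 -0.57  0.76  0.02  3.14]
```

View pics/wrist1.png

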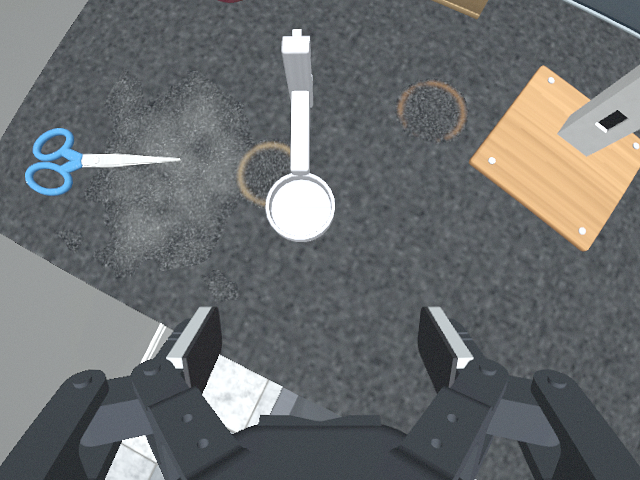

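The wrist view shows the whole arm: cup at (300,207), bar at (300,130), spine top at (297,45). Joint 6 has reached its limit, so I'll use the half-turned grasp, and I'll refit the arm from this view first.

```bash
cat > fit.py <<'E'
from h import *
from scipy.optimize import least_squares
def sdbox(p,lo,hi):
    c=(np.array(lo)+hi)/2;h=(np.array(hi)-lo)/2;d=abs(p-c)-h
    return np.linalg.norm(np.maximum(d,0),axis=1)+np.minimum(d.max(1),0)
def ra(p,w):
    d=w-[p[1],p[2],0]; c,s=np.cos(p[0]),np.sin(p[0])
    m=np.c_[d[:,0]*c+d[:,1]*s,-d[:,0]*s+d[:,1]*c,d[:,2]]
    D=np.min(np.abs([sdbox(m,[-.024,-.013,0],[-.008,.013,.104]),sdbox(m,[-.115,-.01,.013],[-.024,.01,.039]),sdbox(m,[0,-.0045,.082],[.013,.0045,.09])]),0)
    r=np.hypot(m[:,0]+.15,m[:,1]); wall=np.hypot(np.maximum(0,abs(r-.036)-.002),np.maximum(0,m[:,2]-.024)); fl=np.hypot(np.maximum(0,r-.034),m[:,2]-.008)
    return np.minimum(D,np.minimum(wall,fl))
def fitarm(c):
    w=cloud(c).reshape(-1,3); w=w[(w[:,2]>.008)&(w[:,2]<.12)&(np.hypot(w[:,0]-.55,w[:,1]-.29)<.15)]
    r=least_squares(ra,[np.radians(25.4),.613,.323],args=(w,),loss='soft_l1',f_scale=.003); print('arm',len(w),np.degrees(r.x[0]),r.x[1:],ra(r.x,w).mean())
E
python3 - <<'E'
from fit import *
c=dict(np.load('wrist.npz')); fitarm(c)
o=bot.get_obs(); T=R.from_quat(o['tool_rot']); print('cam in tool',T.inv().apply(c['xyz']-o['eef_pos']),(T.inv()*R.from_quat(c['orientation'])).as_matrix().round(2))
w=cloud(c)
for u,v in [(300,207),(300,130),(297,45)]: print(w[v,u])
E
```

```text
arm 5444 25.90927287384349 [0.61032145 0.32343471] 0.0005336302892262149
cam in tool [ 0.07858418 -0.00056145 -0.16723416] [[ 0.    0.95  0.31]
 [ 1.   -0.    0.  ]
 [ 0.    0.31 -0.95]]
[0.47613285 0.25939343 0.00762459]
[0.54680293 0.29176802 0.03886879]
[0.59607584 0.31430193 0.10329161]
```

Request:
{"api": "drive_tool", "payload": {
  "slide": [
    [0,0,0],
    [0,0,0],
    [0,0,0],
    [0,0,0],
    [0,0,0],
    [0,0,0],
    [0,0,0],
    [0,0,0]
  ],
  "rotation": [
    [0,0,-0.13],
    [0,0,-0.25],
    [0,0,-0.38],
    [0,0,-0.5],
    [0,0,-0.63],
    [0,0,-0.75],
    [0,0,-0.88],
    [0,0,-1]
  ]
}}

```text
clock: 4.15
eef_pos: [0.4096, 0.1988, 0.2069]
tool_rot: [0.868, 0.444, 0.223, -0.001]
ft_force: [-0.5, 0.6, 0.6]
grip_width: 0.0852
grasp_force: 0.0
```

Request:
{"api": "drive_tool", "payload": {
  "slide": [
    [0,0,0],
    [0,0,0],
    [0,0,0],
    [0,0,0],
    [0,0,0],
    [0,0,0],
    [0,0,0],
    [0,0,0]
  ],
  "rotation": [
    [0,0,-0.13],
    [0,0,-0.25],
    [0,0,-0.38],
    [0,0,-0.5],
    [0,0,-0.63],
    [0,0,-0.75],
    [0,0,-0.88],
    [0,0,-1]
  ]
}}

```text
clock: 5.15
eef_pos: [0.4096, 0.1988, 0.2069]
tool_rot: [0.731, 0.645, 0.217, 0.054]
ft_force: [1.1, 1.0, 0.9]
grip_width: 0.0854
grasp_force: 0.0
```

Request:
{"api": "drive_tool", "payload": {
  "slide": [
    [0,0,0],
    [0,0,0],
    [0,0,0],
    [0,0,0],
    [0,0,0],
    [0,0,0],
    [0,0,0],
    [0,0,0]
  ],
  "rotation": [
    [0,0,-0.13],
    [0,0,-0.25],
    [0,0,-0.38],
    [0,0,-0.5],
    [0,0,-0.63],
    [0,0,-0.75],
    [0,0,-0.88],
    [0,0,-1]
  ]
}}

```text
clock: 6.15
eef_pos: [0.4096, 0.1988, 0.2069]
tool_rot: [0.549, 0.806, 0.197, 0.106]
ft_force: [-0.3, -0.3, -0.2]
grip_width: 0.0855
grasp_force: 0.0
```

Request:
{"api": "drive_tool", "payload": {
  "slide": [
    [0,0,0],
    [0,0,0],
    [0,0,0],
    [0,0,0],
    [0,0,0],
    [0,0,0],
    [0,0,0],
    [0,0,0]
  ],
  "rotation": [
    [0,0,-0.13],
    [0,0,-0.25],
    [0,0,-0.38],
    [0,0,-0.5],
    [0,0,-0.63],
    [0,0,-0.75],
    [0,0,-0.88],
    [0,0,-1]
  ]
}}

```text
clock: 7.15
eef_pos: [0.4095, 0.1988, 0.2069]
tool_rot: [0.332, 0.916, 0.164, 0.151]
ft_force: [0.4, -0.6, 0.5]
grip_width: 0.0857
grasp_force: 0.0
```

Request:
{"api": "drive_tool", "payload": {
  "slide": [
    [0,0,0],
    [0,0,0],
    [0,0,0],
    [0,0,0],
    [0,0,0],
    [0,0,0],
    [0,0,0],
    [0,0,0]
  ],
  "rotation": [
    [0,0,-0.13],
    [0,0,-0.25],
    [0,0,-0.38],
    [0,0,-0.5],
    [0,0,-0.63],
    [0,0,-0.75],
    [0,0,-0.88],
    [0,0,-1]
  ]
}}

```text
clock: 8.15
eef_pos: [0.4096, 0.1988, 0.2069]
tool_rot: [0.095, 0.97, 0.122, 0.187]
ft_force: [0.1, -0.1, -1.3]
grip_width: 0.0858
grasp_force: 0.0
```

Request:
{"api": "drive_tool", "payload": {
  "slide": [
    [0,0,0],
    [0,0,0],
    [0,0,0],
    [0,0,0],
    [0,0,0],
    [0,0,0],
    [0,0,0],
    [0,0,0]
  ],
  "rotation": [
    [0,0,-0.13],
    [0,0,-0.25],
    [0,0,-0.38],
    [0,0,-0.5],
    [0,0,-0.63],
    [0,0,-0.75],
    [0,0,-0.88],
    [0,0,-1]
  ]
}}

```text
clock: 9.15
eef_pos: [0.4096, 0.1988, 0.2069]
tool_rot: [-0.148, 0.963, 0.071, 0.212]
ft_force: [0.3, 0.6, -0.3]
grip_width: 0.0854
grasp_force: 0.0
```

```bash
sed -i 's/^ARM=.*/ARM=(25.9,(.6105,.3234))/' h.py
cat >> h.py <<'E'
FL=R.from_rotvec([0,0,np.pi])
def tcp_for_arm(yaw,org,back=0):
    rt=Rtool(yaw,LEAN); g=inf(yaw,org,(GX,0,GZ)); return g+rt.apply([0,0,.019-back]),rt*FL
E
python3 - <<'E'
from h import *
p,r=tcp_for_arm(*ARM,back=.08); print(p); plan(p,r); print(tcp_for_arm(*ARM)[0])
# reprojected slots: stand from side/wrist
from scipy.optimize import least_squares
w=cloud(dict(np.load('wrist.npz'))).reshape(-1,3); w=w[(w[:,2]>.02)&(w[:,2]<.27)&(np.hypot(w[:,0]-.70,w[:,1])<.08)]
print(len(w),w.min(0),w.max(0))
if len(w)>100:
    def loc(q,y): c,s=np.cos(y),np.sin(y); return np.c_[q[:,0]*c+q[:,1]*s,-q[:,0]*s+q[:,1]*c]
    def res(p):
        l=loc(w,p[0]); dx=l[:,0]-p[1]; dy=l[:,1]-p[2]-.022
        f=np.hypot(dx,np.maximum(0,np.maximum(dy,-.044-dy))); g=np.hypot(dy,np.maximum(0,np.maximum(-dx,dx-.032)))
        return np.minimum(f,g)
    y0=np.radians(-13); s=loc(np.array([[.686,.003]]),y0)[0]
    b=least_squares(res,[y0,*s],loss='soft_l1',f_scale=.002); y,a,bb=b.x
    print(np.degrees(y),np.cos(y)*a-np.sin(y)*bb,np.sin(y)*a+np.cos(y)*bb,res(b.x).mean())
E
```

```text
[0.52274333 0.28078765 0.07606866]
t 9.15 slide [-0.251  0.128  0.712] rot [-0.01  -0.426 -0.302] q [ 0.44 -0.21 -0.57  0.76  0.02  0.14]
[0.56704917 0.30230141 0.0130278 ]
3774 [ 0.67672123 -0.01921427  0.02000598] [0.72080765 0.02552804 0.13108046]
-12.65199904731348 0.6833917529058156 0.0027947972637378804 0.0016759763219531525
```

Request:
{"api": "drive_tool", "payload": {
  "slide": [
    [-0.036,0.018,0.1],
    [-0.072,0.037,0.2],
    [-0.108,0.055,0.3],
    [-0.144,0.073,0.4],
    [-0.18,0.091,0.51],
    [-0.215,0.11,0.61],
    [-0.251,0.128,0.712],
    [-0.251,0.128,0.712]
  ],
  "rotation": [
    [-0.001,-0.06,-0.043],
    [-0.003,-0.12,-0.086],
    [-0.004,-0.18,-0.13],
    [-0.006,-0.24,-0.17],
    [-0.007,-0.3,-0.215],
    [-0.009,-0.365,-0.26],
    [-0.01,-0.426,-0.302],
    [-0.01,-0.426,-0.302]
  ]
}}

```text
clock: 10.15
eef_pos: [0.5218, 0.2803, 0.0731]
tool_rot: [-0.211, 0.922, 0.073, 0.315]
ft_force: [-0.0, 0.4, 0.2]
grip_width: 0.0855
grasp_force: 0.0
```

```bash
python3 - <<'E'
from h import *
o=bot.get_obs();p,r=tcp_for_arm(*ARM,back=.08); print(p,o['eef_pos']); plan(*tcp_for_arm(*ARM))
c=snap('wrist'); save(c,'wrist2')
E
```

```text
[0.52274333 0.28078765 0.07606866] [0.52181287 0.28031315 0.07311596]
t 10.15 slide [-0.012  0.     0.313] rot [-0.    -0.009 -0.003] q [ 0.51  0.19 -0.75 -0.03 -0.04  0.05]
```

View pics/wrist2.png

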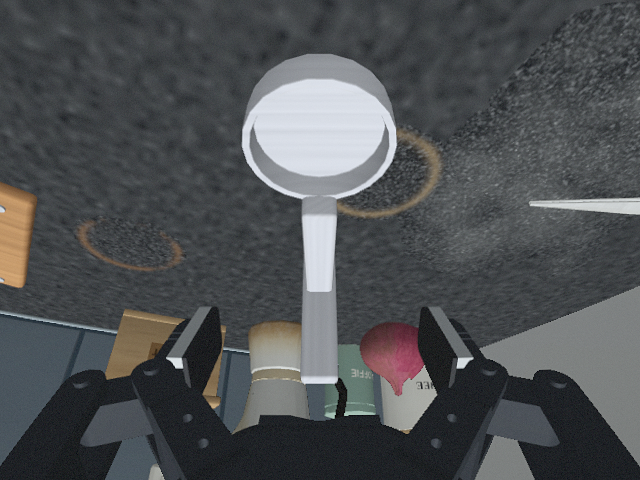

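The cup is at (320,130) and the bar runs down column 320, midway between the fingers, so the grasp is lined up.

Request:
{"api": "drive_tool", "payload": {
  "slide": [
    [-0.002,0,0.05],
    [-0.004,0,0.1],
    [-0.006,0,0.15],
    [-0.008,0,0.2],
    [-0.01,0,0.25],
    [-0.012,0,0.29],
    [-0.012,0,0.313],
    [-0.012,0,0.313]
  ],
  "rotation": [
    [0,0,0],
    [0,0,0],
    [0,0,0],
    [0,0,0],
    [0,0,0],
    [0,0,0],
    [0,-0.009,0],
    [0,-0.009,0]
  ]
}}

```text
clock: 11.2
eef_pos: [0.5674, 0.3026, 0.0154]
tool_rot: [-0.211, 0.921, 0.074, 0.319]
ft_force: [0.1, -1.0, 0.5]
grip_width: 0.0857
grasp_force: 0.0
```

Request:
{"api": "drive_tool", "payload": {
  "slide": [
    [0,0,0],
    [0,0,0],
    [0,0,0],
    [0,0,0],
    [0,0,0],
    [0,0,0],
    [0,0,0],
    [0,0,0]
  ],
  "rotation": [
    [0,0,0],
    [0,0,0],
    [0,0,0],
    [0,0,0],
    [0,0,0],
    [0,0,0],
    [0,0,0],
    [0,0,0]
  ],
  "gripper": 0
}}

```text
clock: 12.2
eef_pos: [0.5679, 0.3027, 0.0167]
tool_rot: [-0.211, 0.921, 0.074, 0.32]
ft_force: [-2.7, -1.6, 5.2]
grip_width: 0.0174
grasp_force: 58.7
```

```bash
sed -i 's/^STD=.*/STD=(-12.65,(.6842,.003))/' h.py
cat >> h.py <<'E'
def grab():  # store arm pose in tool frame
    o=bot.get_obs(); T=R.from_quat(o['tool_rot']); A=R.from_euler('z',ARM[0],degrees=True)
    np.savez('rel.npz',p=T.inv().apply(np.array([*ARM[1],0])-o['eef_pos']),q=(T.inv()*A).as_quat())
def tool_for(loc,yaw=None,std=None,flat=True):  # arm origin at loc in stand frame
    std=std or STD; d=np.load('rel.npz'); A=R.from_euler('z',std[0] if yaw is None else yaw,degrees=True)
    T=A*R.from_quat(d['q']).inv(); return inf(std[0],std[1],loc)-T.apply(d['p']),T
E
python3 - <<'E'
from h import *
grab(); o=bot.get_obs(); T=R.from_quat(o['tool_rot']); plan(o['eef_pos']+[-.06,-.06,.14],T)
for l in [(-.13,0,.125),(-.06,0,.122)]: print(tool_for(l)[0])
E
```

```text
t 12.2 slide [-0.096 -0.111 -0.638] rot [0. 0. 0.] q [ 0.51  0.39 -0.7  -0.19 -0.03  0.05]
[0.51112884 0.04185454 0.14170826]
[0.57942966 0.02652491 0.13870826]
```

Request:
{"api": "drive_tool", "payload": {
  "slide": [
    [0.07,0,-0.06],
    [0.11,0,-0.13],
    [0.05,-0.02,-0.22],
    [0.01,-0.04,-0.32],
    [-0.03,-0.07,-0.42],
    [-0.07,-0.09,-0.53],
    [-0.096,-0.111,-0.638],
    [-0.096,-0.111,-0.638]
  ],
  "rotation": [
    [0,0,0],
    [0,0,0],
    [0,0,0],
    [0,0,0],
    [0,0,0],
    [0,0,0],
    [0,0,0],
    [0,0,0]
  ]
}}

```text
clock: 13.2
eef_pos: [0.508, 0.2427, 0.1576]
tool_rot: [-0.211, 0.921, 0.074, 0.321]
ft_force: [-0.2, 0.6, -2.3]
grip_width: 0.0175
grasp_force: 59.1
```

```bash
python3 - <<'E'
from h import *
o=bot.get_obs(); print(o['eef_pos'],o['ft_force'],o['ft_torque'],o['grip_width'])
plan(*tool_for((-.13,0,.125)))
E
```

```text
[0.5080413  0.24268376 0.15760496] [-0.22549716  0.59307632 -2.33895092] [-0.41900453  0.83471824 -0.00998427] 0.017547577132693132
t 13.2 slide [ 0.304 -0.729 -0.161] rot [8.360e-01 1.000e-03 1.054e+00] q [ 0.44 -0.03 -0.71  0.22  0.01 -0.01]
```

Request:
{"api": "drive_tool", "payload": {
  "slide": [
    [0.043,-0.104,-0.023],
    [0.087,-0.208,-0.046],
    [0.13,-0.312,-0.069],
    [0.174,-0.416,-0.092],
    [0.217,-0.52,-0.115],
    [0.26,-0.625,-0.138],
    [0.304,-0.729,-0.161],
    [0.304,-0.729,-0.161]
  ],
  "rotation": [
    [0.113,0,0.143],
    [0.226,0,0.286],
    [0.339,0,0.429],
    [0.452,0,0.571],
    [0.565,0,0.714],
    [0.68,0,0.857],
    [0.79,0,1.0],
    [0.79,0,1.0]
  ]
}}

```text
clock: 14.2
eef_pos: [0.5097, 0.0413, 0.1378]
tool_rot: [0.088, 0.941, -0.031, 0.324]
ft_force: [-0.3, 0.6, -2.7]
grip_width: 0.0173
grasp_force: 59.3
```

```bash
python3 - <<'E'
from h import *
o=bot.get_obs(); print(o['eef_pos'],o['ft_torque'])
plan(*tool_for((-.06,0,.124)))
c=snap('side'); save(c,'side2',(200,160,360,340),3.3)
E
```

```text
[0.50968997 0.0413403  0.13780582] [0.22026272 0.89656803 0.08014994]
t 14.2 slide [-0.232 -0.006  0.166] rot [ 0.041 -0.012  0.058] q [ 0.25 -0.07 -0.8   0.23 -0.26  0.35]
```

View pics/side2.png

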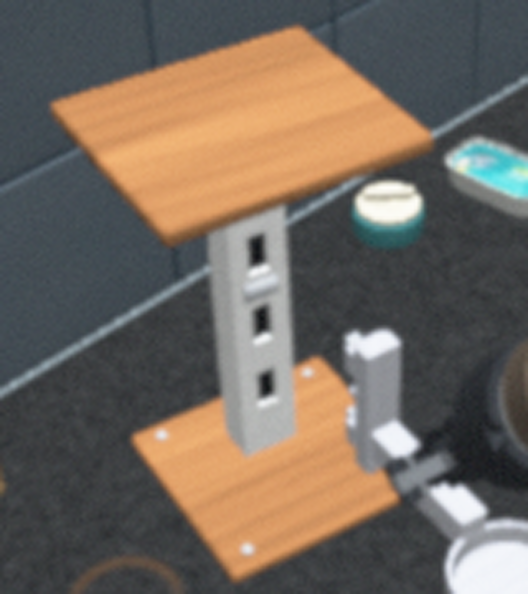

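Side view: the arm is held level in front of the post with its claws facing the slots. I'll check its in-hand pose against the prediction from this same view.

```bash
cat >> fit.py <<'E'
def dmodel(m):
    D=np.min(np.abs([sdbox(m,[-.024,-.013,0],[-.008,.013,.104]),sdbox(m,[-.115,-.01,.013],[-.024,.01,.039]),sdbox(m,[0,-.0045,.082],[.013,.0045,.09])]),0)
    r=np.hypot(m[:,0]+.15,m[:,1]); wall=np.hypot(np.maximum(0,abs(r-.036)-.002),np.maximum(0,abs(m[:,2]-.012)-.012)); fl=np.hypot(np.maximum(0,r-.034),m[:,2]-.008)
    return np.minimum(D,np.minimum(wall,fl))
def held(c):  # deviation of the held arm from prediction, in stand frame: dx,dy,dz, roll,pitch,yaw
    o=bot.get_obs(); T=R.from_quat(o['tool_rot']); d=np.load('rel.npz'); A=T*R.from_quat(d['q']); p=o['eef_pos']+T.apply(d['p'])
    w=cloud(c).reshape(-1,3); w=w[np.isfinite(w).all(1)]; m=A.inv().apply(w-p)
    k=(dmodel(m)<.008)&~((m[:,0]>-.115)&(m[:,0]<-.03)&(abs(m[:,1])>.004)); m=m[k]
    f=lambda v:dmodel(R.from_rotvec(v[3:]).inv().apply(m-v[:3]))
    r=least_squares(f,np.zeros(6),loss='soft_l1',f_scale=.002,x_scale=[.01]*3+[.05]*3)
    v=r.x; Rn=A*R.from_rotvec(v[3:]); S=R.from_euler('z',STD[0],degrees=True)
    pos=S.inv().apply(p+A.apply(v[:3])-[*STD[1],0])
    print('n',len(m),'err',f(v).mean(),'dev mm',(v[:3]*1e3).round(1),'deg',np.degrees(v[3:]).round(2)); print('arm in stand: pred',S.inv().apply(p-[*STD[1],0]).round(4),'fit',pos.round(4),'yaw/pitch/roll',(S.inv()*Rn).as_euler('ZYX',degrees=True).round(2))
E
python3 - <<'E'
from fit import *
c=dict(np.load('side.npz')); held(c)
def loc(q,y): c,s=np.cos(y),np.sin(y); return np.c_[q[:,0]*c+q[:,1]*s,-q[:,0]*s+q[:,1]*c]
w=cloud(c).reshape(-1,3); w=w[np.isfinite(w).all(1)]
l=loc(w-[*STD[1],0],np.radians(STD[0])); k=(w[:,2]>.03)&(w[:,2]<.26)&(abs(l[:,0]-.01)<.05)&(abs(l[:,1])<.05); l=l[k]; z=w[k,2]
fr=l[(abs(l[:,1])<.015)&(l[:,0]<.012)]; print('front x median',np.median(fr[:,0]),len(fr)); print('y pct',np.percentile(l[:,1],[2,50,98]),'x of left face', np.percentile(l[l[:,1]>.017][:,1],[50]))
E
```

```text
n 1774 err 0.000705470029997834 dev mm [ 2.3 -0.5  0.7] deg [ 0.18 -0.07 -0.5 ]
arm in stand: pred [-0.1312  0.0016  0.1214] fit [-0.1289  0.0012  0.1221] yaw/pitch/roll [1.61 0.23 0.12]
front x median 0.001385907701994514 606
y pct [-0.019847    0.00805324  0.02335285] x of left face [0.02228992]
```

```bash
python3 - <<'E'
from h import *
plan(*tool_for((-.055,0,.1212),yaw=STD[0]+.4))
w=cloud(dict(np.load('side.npz'))); print('board top z',np.nanmedian(w[175:210,250:300,2]))
E
```

```text
t 14.25 slide [-0.238 -0.012  0.189] rot [ 0.035 -0.01   0.048] q [ 0.25 -0.07 -0.8   0.23 -0.26  0.35]
board top z 0.300622498954147
```

Request:
{"api": "drive_tool", "payload": {
  "slide": [
    [-0.04,-0.002,0.03],
    [-0.08,-0.004,0.06],
    [-0.12,-0.006,0.095],
    [-0.16,-0.008,0.13],
    [-0.2,-0.01,0.16],
    [-0.238,-0.012,0.189],
    [-0.238,-0.012,0.189],
    [-0.238,-0.012,0.189]
  ],
  "rotation": [
    [0.005,-0.002,0.008],
    [0.012,-0.003,0.016],
    [0.017,-0.005,0.024],
    [0.023,-0.006,0.032],
    [0.03,-0.008,0.04],
    [0.035,-0.01,0.048],
    [0.035,-0.01,0.048],
    [0.035,-0.01,0.048]
  ]
}}

```text
clock: 15.25
eef_pos: [0.5847, 0.0248, 0.1398]
tool_rot: [0.102, 0.939, -0.035, 0.328]
ft_force: [-0.2, 0.2, -2.5]
grip_width: 0.0178
grasp_force: 59.3
```

```bash
python3 - <<'E'
from fit import *
c=snap('side'); held(c); plan(*tool_for((0.0,0,.1212),yaw=STD[0]+.4)); print(bot.get_obs()['ft_force'])
E
```

```text
n 1549 err 0.0006781141313525257 dev mm [2.9 0.1 1.7] deg [-0.03 -0.53 -0.63]
arm in stand: pred [-0.0546 -0.0002  0.1232] fit [-5.170e-02 -1.000e-04  1.249e-01] yaw/pitch/roll [-0.27 -0.67  0.01]
t 15.3 slide [-0.166 -0.     0.142] rot [ 0.     0.005 -0.002] q [ 0.18  0.07 -0.66  0.21 -0.24  0.31]
[ 0.11358421 -0.30283922 -2.05912531]
```

```bash
python3 - <<'E'
from h import *
for x in (-.02,.004): plan(*tool_for((x,0,.1213),yaw=STD[0]+.3))
E
```

```text
t 15.3 slide [-0.104  0.     0.092] rot [0.002 0.005 0.001] q [ 0.18  0.07 -0.66  0.21 -0.24  0.31]
t 15.3 slide [-0.179 -0.     0.152] rot [0.002 0.005 0.001] q [ 0.18  0.07 -0.66  0.21 -0.24  0.31]
```

Request:
{"api": "drive_tool", "payload": {
  "slide": [
    [0,0,0.008],
    [-0.02,0,0.024],
    [-0.04,0,0.04],
    [-0.06,0,0.057],
    [-0.08,0,0.073],
    [-0.104,0,0.092],
    [-0.104,0,0.092],
    [-0.104,0,0.092]
  ],
  "rotation": [
    [0.002,0.005,0.001],
    [0.002,0.005,0.001],
    [0.002,0.005,0.001],
    [0.002,0.005,0.001],
    [0.002,0.005,0.001],
    [0.002,0.005,0.001],
    [0.002,0.005,0.001],
    [0.002,0.005,0.001]
  ]
}}

```text
clock: 16.3
eef_pos: [0.6188, 0.0174, 0.1381]
tool_rot: [0.102, 0.939, -0.035, 0.327]
ft_force: [0.1, 0.1, -2.9]
grip_width: 0.0174
grasp_force: 59.2
```

```bash
python3 - <<'E'
from fit import *
c=snap('side'); held(c); plan(*tool_for((0.004,0,.1213),yaw=STD[0]+.3)); print(bot.get_obs()['ft_force'])
save(c,'side3',(230,190,330,300),5.4)
E
```

```text
n 1459 err 0.0006694397654298747 dev mm [2.7 0.5 1.6] deg [ 0.22 -0.45 -0.46]
arm in stand: pred [-0.0197 -0.      0.1214] fit [-0.017   0.0005  0.123 ] yaw/pitch/roll [-0.16 -0.47  0.24]
t 16.35 slide [-0.074 -0.     0.059] rot [ 0.     0.001 -0.   ] q [ 0.14  0.13 -0.59  0.21 -0.22  0.29]
[ 0.74669277  0.54055417 -3.14411121]
```

View pics/side3.png

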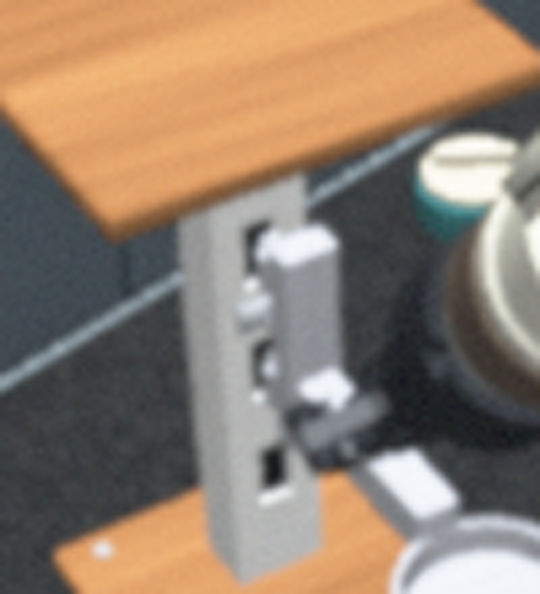

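The claws are at the two upper slot mouths, about (268,245) and (265,365) in the crop. Sliding in.

Request:
{"api": "drive_tool", "payload": {
  "slide": [
    [-0.013,0,0.01],
    [-0.026,0,0.02],
    [-0.038,0,0.03],
    [-0.05,0,0.04],
    [-0.062,0,0.05],
    [-0.074,0,0.059],
    [-0.074,0,0.059],
    [-0.074,0,0.059]
  ],
  "rotation": [
    [0,0,0],
    [0,0,0],
    [0,0,0],
    [0,0,0],
    [0,0,0],
    [0,0,0],
    [0,0,0],
    [0,0,0]
  ]
}}

```text
clock: 17.35
eef_pos: [0.6364, 0.0133, 0.1333]
tool_rot: [0.101, 0.941, -0.035, 0.321]
ft_force: [-15.1, 4.6, 1.1]
grip_width: 0.0178
grasp_force: 60.5
```

```bash
python3 - <<'E'
from fit import *
c=snap('side'); held(c); print(bot.get_obs()['ft_force'],bot.get_obs()['ft_torque'])
plan(*tool_for((0.003,0,.1213),yaw=STD[0]+.3))
plan(*tool_for((0.003,0,.0985),yaw=STD[0]+.3))
E
```

```text
n 1413 err 0.0007206149591724863 dev mm [2.9 0.2 2.3] deg [-0.03 -1.08 -0.81]
arm in stand: pred [-0.0017 -0.      0.1161] fit [1.300e-03 1.000e-04 1.184e-01] yaw/pitch/roll [-0.36 -0.44 -0.11]
[-14.62599687   3.10106433   0.37179147] [ 0.75330569  3.01556911 -0.02559245]
t 17.4 slide [-0.025  0.    -0.004] rot [ 0.001 -0.023  0.006] q [ 0.13  0.17 -0.55  0.22 -0.21  0.27]
t 17.4 slide [0.03  0.001 0.068] rot [ 0.001 -0.023  0.006] q [ 0.13  0.17 -0.55  0.22 -0.21  0.27]
```

The claws are in: the shoulders press on the face at about 15 N and the teeth are below the slot edges. Now pressing straight down, with the forward push eased.

Request:
{"api": "drive_tool", "payload": {
  "slide": [
    [0.008,0,-0.006],
    [0.013,0,0.0],
    [0.018,0,0.007],
    [0.022,0,0.013],
    [0.027,0,0.019],
    [0.032,0,0.025],
    [0.037,0,0.031],
    [0.042,0,0.038]
  ],
  "rotation": [
    [0,0,0],
    [0,0,0],
    [0,0,0],
    [0,0,0],
    [0,0,0],
    [0,0,0],
    [0,0,0],
    [0,0,0]
  ]
}}

```text
clock: 18.4
eef_pos: [0.6368, 0.014, 0.126]
tool_rot: [0.102, 0.939, -0.034, 0.326]
ft_force: [-45.6, 7.8, 39.0]
grip_width: 0.0171
grasp_force: 66.2
```

```bash
python3 - <<'E'
from fit import *
c=snap('side'); held(c); print(bot.get_obs()['ft_force'],bot.get_obs()['ft_torque'])
E
```

```text
n 1416 err 0.0008238355353436451 dev mm [ 4.4 -0.6  5.7] deg [-0.04 -3.6  -1.29]
arm in stand: pred [-0.0014  0.0007  0.1093] fit [3.000e-03 1.000e-04 1.151e-01] yaw/pitch/roll [-0.87 -3.57  0.03]
[-38.99718871   7.07635436  31.36953061] [ 0.34820978  3.06789842 -0.46479072]
```

The arm has drooped 3.6° in the grip, and the forward force is too high. I'll ease back and turn the nose down.

Request:
{"api": "drive_tool", "payload": {
  "slide": [
    [0.005,0,-0.01],
    [0.01,0,-0.018],
    [0.012,0,-0.02],
    [0.012,0,-0.02],
    [0.012,0,-0.02],
    [0.012,0,-0.02],
    [0.012,0,-0.02],
    [0.012,0,-0.02]
  ],
  "rotation": [
    [0,0,0],
    [0,0,0],
    [0,0.02,0],
    [0,0.04,0],
    [0,0.06,0],
    [0,0.08,0],
    [0,0.1,0],
    [0,0.12,0]
  ]
}}

```text
clock: 19.45
eef_pos: [0.635, 0.0141, 0.1269]
tool_rot: [0.104, 0.948, -0.032, 0.299]
ft_force: [-1.5, -0.3, 5.6]
grip_width: 0.0179
grasp_force: 60.0
```

```bash
python3 - <<'E'
from fit import *
c=snap('side'); held(c); print(bot.get_obs()['ft_force'],bot.get_obs()['ft_torque'])
E
```

```text
n 1336 err 0.0008247093574499289 dev mm [ 5.5 -0.   7.8] deg [ 0.05 -5.25 -0.89]
arm in stand: pred [-0.0042  0.0003  0.1074] fit [0.0017 0.0003 0.1148] yaw/pitch/roll [-0.6  -1.85  0.09]
[-2.33314167  0.21586714  4.03948964] [-0.08053672  0.03202161 -0.12718773]
```

Request:
{"api": "drive_tool", "payload": {
  "slide": [
    [0.003,0,0.003],
    [0.006,0,0.006],
    [0.009,0,0.008],
    [0.012,0,0.011],
    [0.015,0,0.013],
    [0.018,0,0.015],
    [0.018,0,0.015],
    [0.018,0,0.015]
  ],
  "rotation": [
    [0,0.01,0],
    [0,0.02,0],
    [0,0.03,0],
    [0,0.04,0],
    [0,0.05,0],
    [0,0.06,0],
    [0,0.06,0],
    [0,0.06,0]
  ]
}}

```text
clock: 20.5
eef_pos: [0.634, 0.0148, 0.1238]
tool_rot: [0.104, 0.952, -0.03, 0.286]
ft_force: [-12.1, 1.0, 17.9]
grip_width: 0.0177
grasp_force: 64.8
```

```bash
python3 - <<'E'
from fit import *
c=snap('side'); held(c); print(bot.get_obs()['ft_force'],bot.get_obs()['ft_torque'])
E
```

```text
n 1114 err 0.0009148943698993559 dev mm [ 6.8 -0.8 10.2] deg [-0.35 -6.81 -1.35]
arm in stand: pred [-0.0058  0.0008  0.1031] fit [0.0019 0.     0.1127] yaw/pitch/roll [-1.02 -1.94 -0.26]
[-11.91670382   1.27584727  17.22131746] [-0.14912192  0.30926564 -0.31130544]
```

Request:
{"api": "drive_tool", "payload": {
  "slide": [
    [0.003,0,0.003],
    [0.006,0,0.006],
    [0.009,0,0.008],
    [0.012,0,0.011],
    [0.015,0,0.013],
    [0.018,0,0.015],
    [0.018,0,0.015],
    [0.018,0,0.015]
  ],
  "rotation": [
    [0,0.01,0],
    [0,0.02,0],
    [0,0.03,0],
    [0,0.03,0],
    [0,0.03,0],
    [0,0.03,0],
    [0,0.03,0],
    [0,0.03,0]
  ]
}}

```text
clock: 21.55
eef_pos: [0.6322, 0.0146, 0.1151]
tool_rot: [0.104, 0.955, -0.03, 0.278]
ft_force: [5.2, -1.0, -1.9]
grip_width: 0.0176
grasp_force: 61.7
```

```bash
python3 - <<'E'
from fit import *
c=snap('side'); held(c); print(bot.get_obs()['ft_force'],bot.get_obs()['ft_torque'])
E
```

```text
n 1270 err 0.0008105572917992521 dev mm [ 6.2 -0.4  8.2] deg [-0.45 -5.38 -0.9 ]
arm in stand: pred [-0.0079  0.0002  0.0936] fit [-0.0009 -0.0002  0.1011] yaw/pitch/roll [-0.59  0.54 -0.46]
[ 5.76452588 -0.26098342 -2.58692723] [-0.0113151  -0.45358753  0.06901208]
```

It snapped down: the fitted height is 0.101 m and the pitch 0.5°. One small confirming push down, then release.

Request:
{"api": "drive_tool", "payload": {
  "slide": [
    [-0.002,0,0.004],
    [0.0,0,0.007],
    [0.002,0,0.01],
    [0.004,0,0.013],
    [0.004,0,0.013],
    [0.004,0,0.013],
    [0.0,0,0.008],
    [-0.003,0,0.004]
  ],
  "rotation": [
    [0,0,0],
    [0,0,0],
    [0,0,0],
    [0,0,0],
    [0,0,0],
    [0,0,0],
    [0,0,0],
    [0,0,0]
  ]
}}

```text
clock: 22.6
eef_pos: [0.6321, 0.0146, 0.1142]
tool_rot: [0.104, 0.955, -0.03, 0.277]
ft_force: [5.5, -2.0, -2.4]
grip_width: 0.0174
grasp_force: 61.7
```

Request:
{"api": "drive_tool", "payload": {
  "slide": [
    [0,0,0],
    [0,0,0],
    [0,0,0],
    [0,0,0],
    [0,0,0],
    [0,0,-0.02],
    [0,0,-0.08],
    [0,0,-0.14]
  ],
  "rotation": [
    [0,0,0],
    [0,0,0],
    [0,0,0],
    [0,0,0],
    [0,0,0],
    [0,0,0],
    [0,0,0],
    [0,0,0]
  ],
  "gripper": 1
}}

```text
clock: 23.6
eef_pos: [0.6138, 0.0186, 0.1455]
tool_rot: [0.104, 0.955, -0.029, 0.278]
ft_force: [-0.4, 0.1, -0.0]
grip_width: 0.0856
grasp_force: 0.0
```

Request:
{"api": "drive_tool", "payload": {
  "slide": [
    [0,0,-0.08],
    [0,0,-0.18],
    [0,0,-0.28],
    [0,0,-0.38],
    [0,0,-0.48],
    [0,0,-0.55],
    [0,0,-0.6],
    [0,0,-0.6]
  ],
  "rotation": [
    [0,0,0],
    [0,0,0],
    [0,0,0],
    [0,0,0],
    [0,0,0],
    [0,0,0],
    [0,0,0],
    [0,0,0]
  ]
}}

```text
clock: 24.6
eef_pos: [0.5359, 0.0359, 0.2727]
tool_rot: [0.104, 0.954, -0.029, 0.279]
ft_force: [0.0, 0.1, -0.1]
grip_width: 0.0855
grasp_force: 0.0
```

```bash
cat >> fit.py <<'E'
def mounted(c,p0=None):
    S=R.from_euler('z',STD[0],degrees=True); p=np.array([*STD[1],.1])
    w=cloud(c).reshape(-1,3); w=w[np.isfinite(w).all(1)]; m=S.inv().apply(w-p); m=m[(dmodel(m)<.009)&(m[:,0]<-.006)]
    f=lambda v:dmodel(R.from_rotvec(v[3:]).inv().apply(m-v[:3]))
    r=least_squares(f,np.zeros(6),loss='soft_l1',f_scale=.002,x_scale=[.01]*3+[.05]*3).x
    print('n',len(m),f(r).mean(),'off mm',(r[:3]*1e3).round(1),'deg',np.degrees(r[3:]).round(2)); v=r
    print('cup floor',p+S.apply(v[:3]+R.from_rotvec(v[3:]).apply([-.15,0,.008])))
E
python3 - <<'E'
from fit import *
for n in ('side','top'): mounted(snap(n))
c=dict(np.load('side.npz')); save(c,'side4',(180,160,380,340),3)
o=bot.get_obs(); print(o['eef_pos'],o['joint_pos'])
b=np.array([.4976,-.2116]); plan(np.array([*b,.2]),Rtool(0,0))
E
```

```text
n 1734 0.0006675945514356375 off mm [ 1.3 -0.2  0.9] deg [-0.39 -1.53 -1.11]
cup floor [0.53959076 0.03825032 0.10484597]
n 882 0.0015107039801533545 off mm [ 0.2  3.5 -0.1] deg [-0.36 -1.52  1.11]
cup floor [0.53805393 0.03645651 0.10392749]
[0.53551968 0.03563388 0.27078223] [ 0.19819758 -0.12124711 -0.38634295  0.77956432 -0.21659009  0.35694504]
t 24.7 slide [ 0.096 -0.999  0.273] rot [1.635 0.174 5.631] q [ 0.2  -0.12 -0.39  0.78 -0.22  0.36]
```

View pics/side4.png

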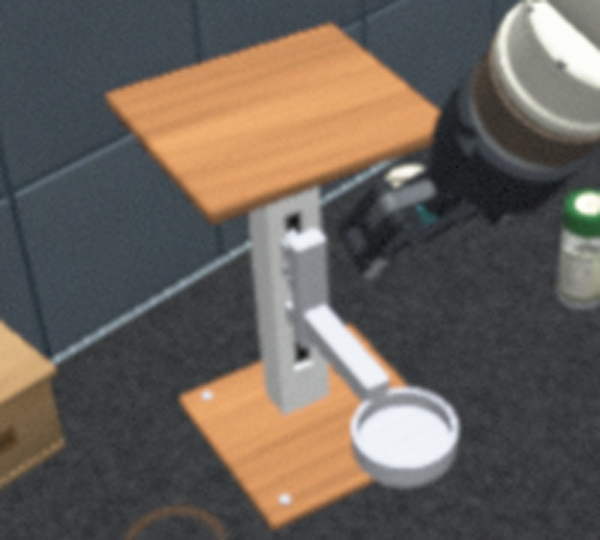

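The arm sits home with the rib below the catch, claws at (290,245), and a droop of about 1.5°, within normal play. Now the jar, using the same flipped hand with a 25° lean.

```bash
cat >> h.py <<'E'
JL=Rtool(-12.6,25)*FL
def jar_tcp(g,back=0): return np.array(g)+JL.apply([0,0,.019-back]),JL
E
python3 - <<'E'
from h import *
print(bot.get_obs()['eef_pos']); p,r=jar_tcp([.4976,-.2116,.068],.10); print(p); plan(p,r)
E
```

```text
[0.53551968 0.03563388 0.27078223]
[ 0.46419234 -0.2041325   0.14141093]
t 24.7 slide [ 0.337 -0.999  0.397] rot [0.005 0.257 0.004] q [ 0.2  -0.12 -0.39  0.78 -0.22  0.36]
```

Request:
{"api": "drive_tool", "payload": {
  "slide": [
    [0.06,-0.12,0.03],
    [0.12,-0.25,0.07],
    [0.17,-0.4,0.12],
    [0.21,-0.55,0.18],
    [0.26,-0.7,0.24],
    [0.3,-0.85,0.32],
    [0.337,-0.999,0.38],
    [0.337,-0.999,0.397]
  ],
  "rotation": [
    [0,0.03,0],
    [0,0.07,0],
    [0,0.1,0],
    [0,0.14,0],
    [0,0.18,0],
    [0,0.22,0],
    [0.005,0.257,0.004],
    [0.005,0.257,0.004]
  ]
}}

```text
clock: 25.7
eef_pos: [0.4628, -0.2061, 0.1392]
tool_rot: [0.11, 0.971, -0.024, 0.213]
ft_force: [-0.2, 0.3, -0.1]
grip_width: 0.0853
grasp_force: 0.0
```

```bash
python3 - <<'E'
from h import *
c=snap('wrist'); save(c,'wrist5'); w=cloud(c)
m=(w[...,2]>.088)&(w[...,2]<.105)&(np.hypot(w[...,0]-.4976,w[...,1]+.2116)<.04); q=w[m]
print(len(q),cv2.minEnclosingCircle(q[:,:2].astype(np.float32)),np.median(q[:,2]),q[:,:2].mean(0))
m=(w[...,2]>.02)&(w[...,2]<.088)&(np.hypot(w[...,0]-.4976,w[...,1]+.2116)<.04); print(m.sum(), w[m].min(0),w[m].max(0))
print(bot.get_obs()['eef_pos']); plan(*jar_tcp([.4976,-.2116,.068]))
E
```

```text
2969 ((0.49696046113967896, -0.21225133538246155), 0.024440716952085495) 0.09556029903726004 [ 0.49282932 -0.21128888]
3173 [ 0.47265527 -0.23490208  0.02002134] [ 0.50081837 -0.18839348  0.08799835]
[ 0.46339734 -0.20494879  0.13942241]
t 25.75 slide [-0.007  0.004  0.394] rot [ 0.    -0.006 -0.007] q [-0.49 -0.01 -0.57  0.58  0.11 -0.24]
```

View pics/wrist5.png

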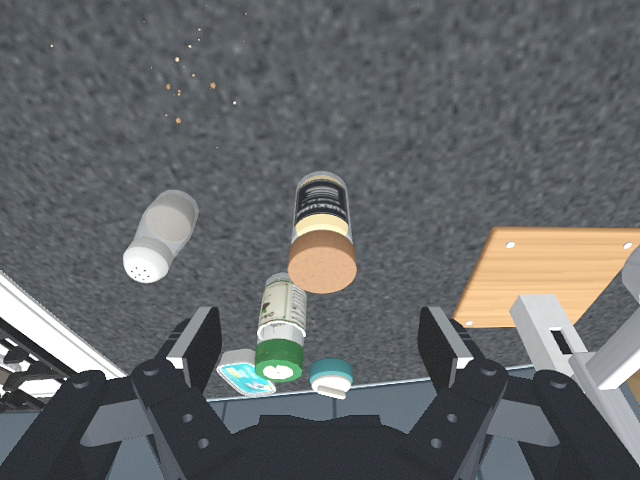

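The jar lid is at (322,260), centred between the fingers and matching the earlier position. The shaker (160,240) and the green jar (280,330) are clear.

Request:
{"api": "drive_tool", "payload": {
  "slide": [
    [0,0.004,0.06],
    [0,0.004,0.12],
    [0,0.005,0.18],
    [-0.003,0.005,0.24],
    [-0.005,0.005,0.3],
    [-0.007,0.005,0.36],
    [-0.007,0.005,0.394],
    [-0.007,0.005,0.394]
  ],
  "rotation": [
    [0,0,0],
    [0,0,0],
    [0,0,0],
    [0,0,0],
    [0,-0.006,-0.007],
    [0,-0.006,-0.007],
    [0,-0.006,-0.007],
    [0,-0.006,-0.007]
  ]
}}

```text
clock: 26.75
eef_pos: [0.5069, -0.2115, 0.0526]
tool_rot: [0.105, 0.97, -0.024, 0.216]
ft_force: [-0.1, 0.8, -0.3]
grip_width: 0.0855
grasp_force: 0.0
```

Request:
{"api": "drive_tool", "payload": {
  "slide": [
    [0,0,0],
    [0,0,0],
    [0,0,0],
    [0,0,0],
    [0,0,0],
    [0,0,0],
    [0,0,0],
    [0,0,0]
  ],
  "rotation": [
    [0,0,0],
    [0,0,0],
    [0,0,0],
    [0,0,0],
    [0,0,0],
    [0,0,0],
    [0,0,0],
    [0,0,0]
  ],
  "gripper": 0
}}

```text
clock: 27.75
eef_pos: [0.5079, -0.213, 0.0543]
tool_rot: [0.105, 0.97, -0.025, 0.218]
ft_force: [-0.9, -0.5, 6.2]
grip_width: 0.0458
grasp_force: 61.5
```

```bash
python3 - <<'E'
from h import *
o=bot.get_obs(); T=R.from_quat(o['tool_rot']); jar=np.array([.4972,-.2121,0])
print(o['eef_pos'],o['grip_width'],o['grasp_force'],o['ft_force'],'lean/yaw',T.as_matrix()[:,2])
off=o['eef_pos']-jar; np.savez('jar.npz',off=off,q=o['tool_rot'])
up=o['eef_pos']+[-.06,0,.17]; plan(up,T)
cup=np.array([.539,.0375,.1045]); pre=cup+off+[0,0,.06]; print(pre); plan(pre,T,P0=up)
E
```

```text
[ 0.50793969 -0.21301788  0.05426255] 0.04582029877014526 61.51611685752869 [-0.86788052 -0.48594028  6.23908527] lean/yaw [ 0.41758837 -0.0937966  -0.90378214]
t 27.75 slide [-0.079 -0.053 -0.715] rot [0. 0. 0.] q [-0.46  0.2  -0.62  0.32  0.1  -0.22]
[0.54973969 0.03658212 0.21876255]
t 27.75 slide [-0.157  1.063  0.096] rot [0. 0. 0.] q [-0.46  0.2  -0.62  0.32  0.1  -0.22]
```

Request:
{"api": "drive_tool", "payload": {
  "slide": [
    [-0.03,0,-0.06],
    [-0.06,0,-0.13],
    [-0.1,0,-0.22],
    [-0.12,-0.01,-0.34],
    [-0.11,-0.02,-0.46],
    [-0.1,-0.03,-0.58],
    [-0.079,-0.053,-0.7],
    [-0.079,-0.053,-0.715]
  ],
  "rotation": [
    [0,0,0],
    [0,0,0],
    [0,0,0],
    [0,0,0],
    [0,0,0],
    [0,0,0],
    [0,0,0],
    [0,0,0]
  ]
}}

```text
clock: 28.75
eef_pos: [0.4467, -0.2128, 0.2242]
tool_rot: [0.106, 0.97, -0.025, 0.217]
ft_force: [-0.1, 0.7, -1.5]
grip_width: 0.0456
grasp_force: 61.8
```

Request:
{"api": "drive_tool", "payload": {
  "slide": [
    [0,0.12,0],
    [0,0.25,0],
    [0,0.38,0],
    [0,0.5,0],
    [0,0.63,0],
    [0,0.76,0],
    [0,0.88,0],
    [0,0.98,0]
  ],
  "rotation": [
    [0,0,0],
    [0,0,0],
    [0,0,0],
    [0,0,0],
    [0,0,0],
    [0,0,0],
    [0,0,0],
    [0,0,0]
  ]
}}

```text
clock: 29.75
eef_pos: [0.4992, 0.0282, 0.2207]
tool_rot: [0.105, 0.971, -0.024, 0.215]
ft_force: [0.5, -0.4, 0.1]
grip_width: 0.0456
grasp_force: 61.9
```

```bash
cat > jarfit.py <<'E'
from h import *
from scipy.optimize import least_squares
d=np.load('jar.npz'); Q=R.from_quat(d['q'])
def jarpred():
    o=bot.get_obs(); T=R.from_quat(o['tool_rot'])*Q.inv(); return o['eef_pos']-T.apply(d['off']),T
def jarfit(c):
    p,T=jarpred(); w=cloud(c).reshape(-1,3); w=w[np.isfinite(w).all(1)]; m=T.inv().apply(w-p)
    f=lambda v,m: (lambda n:np.minimum(abs(np.maximum(np.hypot(n[:,0],n[:,1])-.0235,abs(n[:,2]-.048)-.048)),9))(R.from_rotvec([v[3],v[4],0]).inv().apply(m-v[:3]))
    m=m[(f(np.zeros(5),m)<.008)&((m[:,2]>.075)|(m[:,2]<.045))]; r=least_squares(f,np.zeros(5),args=(m,),loss='soft_l1',f_scale=.002,x_scale=[.01]*3+[.05]*2).x
    b=p+T.apply(r[:3]); ax=T.apply(R.from_rotvec([r[3],r[4],0]).apply([0,0,1])); print('n',len(m),f(r,m).mean(),'dev',(r[:3]*1e3).round(1),'base',b.round(4),'axis',ax.round(3)); return b,ax
E
python3 - <<'E'
from jarfit import *
for n in('side','top'): jarfit(snap(n))
print('pred',jarpred()[0],jarpred()[1].apply([0,0,1]))
cup=np.array([.539,.0375,.1045]); plan(cup+d['off']+[0,0,.05],Q)
E
```

```text
n 580 0.0011563340701663898 dev [ 4.  -3.5  1.7] base [0.493  0.0282 0.1682] axis [-0.016  0.007  1.   ]
n 390 0.001751081591650759 dev [1.4 1.  0.6] base [0.4899 0.031  0.1671] axis [0.    0.001 1.   ]
pred [0.48850633 0.02998569 0.16659749] [ 0.0060261  -0.00128854  0.99998101]
t 29.85 slide [-0.152  0.072  0.124] rot [ 0.004 -0.012  0.008] q [ 0.16 -0.09 -0.42  0.83 -0.16  0.34]
```

Request:
{"api": "drive_tool", "payload": {
  "slide": [
    [-0.025,0.012,0.02],
    [-0.05,0.024,0.04],
    [-0.075,0.036,0.06],
    [-0.1,0.048,0.08],
    [-0.125,0.06,0.1],
    [-0.152,0.072,0.124],
    [-0.152,0.072,0.124],
    [-0.152,0.072,0.124]
  ],
  "rotation": [
    [0,-0.002,0],
    [0,-0.004,0],
    [0,-0.006,0],
    [0,-0.008,0],
    [0,-0.012,0.008],
    [0,-0.012,0.008],
    [0,-0.012,0.008],
    [0,-0.012,0.008]
  ]
}}

```text
clock: 30.85
eef_pos: [0.5501, 0.034, 0.2109]
tool_rot: [0.107, 0.969, -0.024, 0.219]
ft_force: [-0.2, -0.4, -1.3]
grip_width: 0.0459
grasp_force: 62.0
```

```bash
python3 - <<'E'
from jarfit import *
c=snap('top'); jarfit(c); c=snap('side'); jarfit(c); save(c,'side6',(200,180,380,340),3)
print('pred',jarpred()[0],bot.get_obs()['ft_force'])
cup=np.array([.539,.0375,.1045]); plan(cup+d['off'],Q)
E
```

```text
n 373 0.00169512980696369 dev [3.1 1.1 0.2] base [0.5426 0.0361 0.157 ] axis [-0.015 -0.013  1.   ]
n 554 0.0011631561746628211 dev [ 4.6 -1.   1.9] base [0.5442 0.034  0.1588] axis [-0.028  0.001  1.   ]
pred [0.53954321 0.03502996 0.15686721] [ 2.51802687e-04 -1.47490553e-01 -5.61818853e-01]
t 30.95 slide [0.094 0.01  0.188] rot [ 0.001  0.007 -0.008] q [ 0.16  0.02 -0.35  0.78 -0.16  0.34]
```

View pics/side6.png

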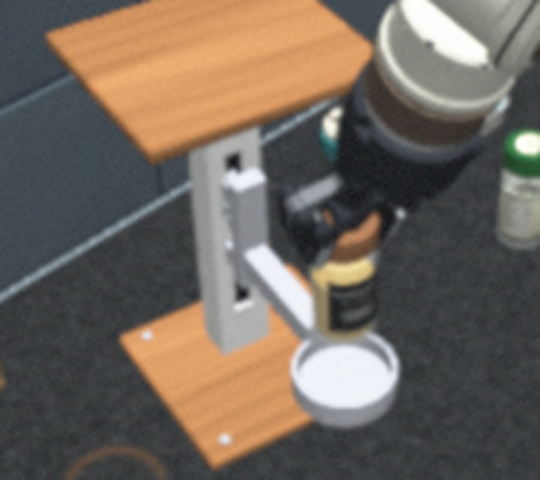

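The jar hangs over the cup: jar base near (345,325), cup centre (345,375), which is consistent with 50 mm of height. Lowering.

Request:
{"api": "drive_tool", "payload": {
  "slide": [
    [0.02,0.01,0.025],
    [0.034,0.01,0.055],
    [0.048,0.01,0.085],
    [0.062,0.01,0.115],
    [0.076,0.01,0.14],
    [0.088,0.01,0.163],
    [0.095,0.01,0.174],
    [0.098,0.01,0.18]
  ],
  "rotation": [
    [0,0,0],
    [0,0.007,-0.008],
    [0,0.007,-0.008],
    [0,0.007,-0.008],
    [0,0.007,-0.008],
    [0,0.007,-0.008],
    [0,0.007,-0.008],
    [0,0.007,-0.008]
  ]
}}

```text
clock: 31.95
eef_pos: [0.5482, 0.037, 0.1598]
tool_rot: [0.105, 0.97, -0.024, 0.218]
ft_force: [-1.1, 0.0, -1.0]
grip_width: 0.0457
grasp_force: 62.0
```

```bash
python3 - <<'E'
from jarfit import *
import fit
c=snap('side'); jarfit(c); fit.mounted(c)
print('pred',jarpred()[0],bot.get_obs()['ft_force'])
E
```

```text
n 575 0.0015513751194796111 dev [ 4.4 -1.6  0.5] base [0.5418 0.0364 0.1061] axis [-0.015  0.013  1.   ]
n 1188 0.0010785154411063738 off mm [0.9 0.7 0.7] deg [ 0.27 -0.82 -0.49]
cup floor [0.53902063 0.03759656 0.10652381]
pred [0.53742924 0.03800042 0.10550322] [-0.88707454 -0.05245819 -1.14459727]
```

Request:
{"api": "drive_tool", "payload": {
  "slide": [
    [0.001,0,0.003],
    [0.003,0,0.006],
    [0.003,0,0.006],
    [0.003,0,0.006],
    [0.003,0,0.006],
    [0.003,0,0.006],
    [0.003,0,0.006],
    [0.003,0,0.006]
  ],
  "rotation": [
    [0,0,0],
    [0,0,0],
    [0,0,0],
    [0,0,0],
    [0,0,0],
    [0,0,0],
    [0,0,0],
    [0,0,0]
  ]
}}

```text
clock: 33.0
eef_pos: [0.5482, 0.037, 0.1583]
tool_rot: [0.105, 0.97, -0.024, 0.218]
ft_force: [-1.1, 0.0, -1.5]
grip_width: 0.0457
grasp_force: 62.0
```

Request:
{"api": "drive_tool", "payload": {
  "slide": [
    [0,0,0],
    [0,0,0],
    [0,0,0],
    [0,0,0],
    [0,0,0],
    [0,0,0],
    [0,0,0],
    [0,0,0]
  ],
  "rotation": [
    [0,0,0],
    [0,0,0],
    [0,0,0],
    [0,0,0],
    [0,0,0],
    [0,0,0],
    [0,0,0],
    [0,0,0]
  ],
  "gripper": 1
}}

```text
clock: 34.0
eef_pos: [0.5481, 0.0371, 0.1583]
tool_rot: [0.105, 0.97, -0.024, 0.218]
ft_force: [0.9, -0.9, 0.3]
grip_width: 0.0855
grasp_force: 0.0
```

Request:
{"api": "drive_tool", "payload": {
  "slide": [
    [0,0,-0.06],
    [0,0,-0.14],
    [0,0,-0.24],
    [0,0,-0.36],
    [0,0,-0.48],
    [0,0,-0.58],
    [0,0,-0.62],
    [0,0,-0.62]
  ],
  "rotation": [
    [0,0,0],
    [0,0,0],
    [0,0,0],
    [0,0,0],
    [0,0,0],
    [0,0,0],
    [0,0,0],
    [0,0,0]
  ]
}}

```text
clock: 35.0
eef_pos: [0.4836, 0.0516, 0.2987]
tool_rot: [0.105, 0.97, -0.024, 0.218]
ft_force: [-0.2, -0.2, 0.2]
grip_width: 0.0854
grasp_force: 0.0
```

```bash
python3 - <<'E'
from fit import *
c=snap('side'); mounted(c); save(c,'side7',(200,160,460,340),3); print(bot.get_obs()['ft_force'])
E
```

```text
n 1286 0.000977249309396137 off mm [0.9 0.6 0.3] deg [ 0.26 -0.82 -0.64]
cup floor [0.53910846 0.03786145 0.10613276]
[-0.88880957 -0.01091756 -0.21785469]
```

View pics/side7.png

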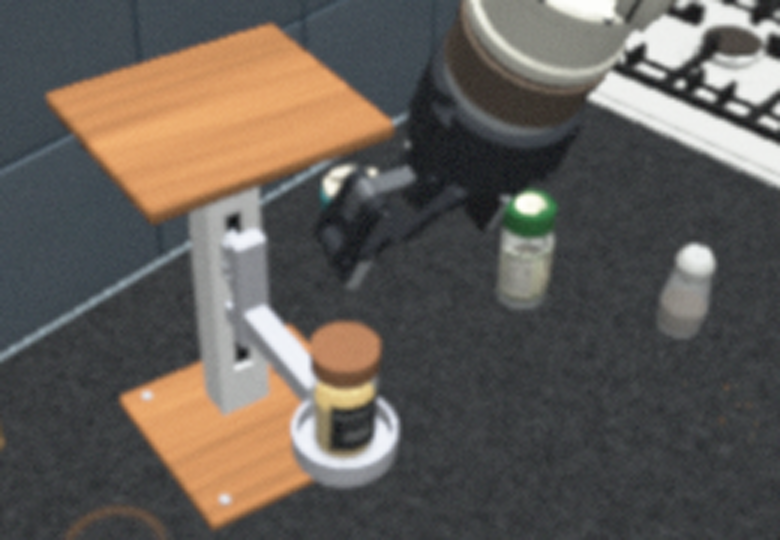

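The jar stands upright in the cup at (345,400), the arm is home, the shaker and green jar are untouched, and the hand is clear.

```bash
python3 -c "
from workcell import bot
print(bot.job_done())"
```

```text
the job is handed in; nothing more can be done
None
```

I handed the job in at about 35 s: the cup arm snapped home, the jar stands upright in its cup, the bystanders were not touched and the hand is clear; one push while seating the arm briefly read about 46 N forward and 39 N up at the wrist (the gripper's body touched nothing), and no verdict was returned.

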